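# Shut down the warm-air blower before lens cleaning

## Robot

A 6-joint arm with a two-finger parallel gripper is mounted at the origin on the work surface. World frame = base frame: x ahead of the robot, y to its left, z up, the work surface at z = 0. Lengths are in m, angles in rad, forces in N, time in s.
With the tool pointing down it reaches from about 0.275 to 0.75 m from the base axis. Payload 10.2 kg.
Tool frame: the origin (TCP) lies on the mounting face of the last link; the fingertips stand 173 mm ahead of it and the grasp point (between the pads) lies 155 mm ahead of it (env.tip_extent is the distance from the TCP to the fingertips, in m); x points along the fingers, z is the direction in which the jaws open and shut, and the axes are right-handed (so a half turn about x gives the same grasp; the last joint's range is limited). The gripper opens to 85 mm and grips with 20 to 120 N. Pads are 22 mm wide; open, the fingers measure 114 mm over their backs; the gripper's body (76 mm by 85 mm) begins 54 mm behind the grasp point. The pads swing forward as they close: fully open they stand 13 mm farther back than shut.
Start: joints at [-1.407, 0.313, 1.498, -0, 1.331, -0.223], TCP at [0.198, -0.486, 0.405] pointing down, gripper open.
Joint ranges: [-2.94, 2.94], [-0.97, 2.17], [0.19, 2.56], [-1.23, 4.37], [0.02, 3.11], [-2.88, 2.88]. Speed limits (rad/s): [2.39, 2.39, 3.01, 3.14, 3.14, 3.14].

## Interface

Orientations are given as a rotation vector (axis times angle).
In Python, from station import env gives the robot as it stands.
- The arm moves only by the tool move_arm, never from a script. Its argument "moves" is a list of rows, each an object of numbers: "tx", "ty", "tz": the shift along the tool's x, y, z in units of 10 cm (1.0 is 10 cm); "wx", "wy", "wz": the turn, a rotation vector about the tool's x, y, z in units of 45 degrees (1.0 is 45 degrees); "jaw": the closure, from -1 (fully open) to 1 (shut). In form: [{"tx": .., "ty": .., "tz": .., "wx": .., "wy": .., "wz": .., "jaw": ..}, ...]. A call has 1 to 8 rows; each row is the pose to reach, as a shift and turn from the pose measured when the call began, along the tool's axes at that moment; what a row does not reach only later rows make up. A row lasts 1/10 s, in which the tool goes at most 50 mm and 8.59 degrees, less where a joint would pass 70% of its speed; a pose out of reach is approached as far as the arm can. A call with a number of a shift or a turn outside -1 to 1 is refused whole. A call with a gripper value outside its range is refused whole. The fingers move at their own pace and stop on an object; "force" is the grip in N (left out, the last holds). Time passes only in rows, so rows that repeat a pose let the fingers close. It gives the time, the measured TCP pose, the force and the opening at its end, in the units of the state.
- env.state(): the state, without advancing time (a new reading comes with each control period).
- env.capture(name): name is "scene" or "top"; returns the picture (400x640x3 uint8, red, green, blue); there is no depth.
- env.camera_params(name): a dict with "camera_matrix" (3x3 intrinsics, pixels), "rvec" (rotation vector, rad) and "tvec" (3), from world to camera coordinates, as OpenCV has them. Camera axes: x right, y down, z forward; pixel columns grow to the right and rows downward; lengths in m; the calibration is good to about 2 mm. A picture is of the moment at which its call begins. camera_params takes no time and is no camera call.
- env.sign_off(): hands the job in, once; it reports no verdict.
The state is a dict: "time_s": time; "joints": joint angles; "qvel": joint speeds; "tau": joint torques, N m; "position": TCP position; "eef_rot": TCP orientation; "wrist_force": force on the tool from outside, world axes, zero at the start; "wrist_torque": the same for the moment, N m; "grip_width": opening from 0.0 (shut) to 1.0 (fully open).
Only numpy, scipy, OpenCV 4.12 (cv2) and the standard library are available. Lean on these libraries where they do the work, as an engineer would, in place of code of your own. Each camera call takes 0.05 s, during which the arm holds its last target.

## Task

The microscope's lenses are about to be cleaned, so shut down the warm-air blower, the unit with the round air outlet on top: with a light fingertip press on the near end of each rocker, switch off its heater (the wide rocker) first and only then its fan (the narrow one), because the fan must never stop while the heater is on. Leave the blower's heat knob as it is set, do not touch the other two units, which keep running, and do not shift or lift the lens-cleaning things on the bench. Finish with the hand withdrawn clear of everything.

Things in the scene. Friction and masses are not known exactly. Their poses are not given: they have to be found in the camera images.
- blower: warm-air blower: the only one of the three white cases with a round metal air outlet (62 mm across, 42 mm high) on top. Fixed. Case 180 mm deep (x), 170 wide (y), 85 high at the rear; origin: centre of its underside; own +x to its rear (away from the robot), +y to the robot's left. Grey control face slopes from 55 mm high at the front edge (x -90) to 85 at x 0: 18.4 degrees
- heater_near (a point): spot to press: on the near (lower, robot-side) end of the heater's black wide rocker, 2 mm in from that end; moves with the rocker, 36 mm long up the slope, 24 wide, at y = +53 mm in the blower's axes (left one). While on, this end stands raised, some 16 mm out of the face (frame around it 4 mm). The way out of the face is (-0.316, 0, 0.949) in the blower's axes, up its slope (0.949, 0, 0.316)
- fan_near (a point): the same spot on the near end of the fan's rocker: 36 mm long, only 14 mm wide, at y = 0 in the blower's axes, in the middle between heater rocker and heat knob
- heater (a joint): heater rocker, a snap-action see-saw: +0.2 rad = on (near end raised, far end down), -0.2 = off (near end down). Pressing the raised near end about 3.5 mm with some 3 N (more if pressed nearer the middle) carries it past the middle (0); it then snaps over by itself and stays. That end travels about 6.5 mm in all, to a hard stop
- fan (a joint): fan rocker, same working: +0.2 on, -0.2 off
- heat_knob_rim (a point): pointer end on top of the blower's round black heat knob, 12.5 mm from the knob's axis; shows how the knob is set. The knob is 34 mm across, 19 mm high, at y = -50 mm in the blower's axes (right of the fan rocker)
- lamp_supply: lamp supply, same white case as the blower but with aluminium cooling fins on top, to 114 mm high; fixed; origin and axes as the blower's. Has one wide rocker at y = +53 mm and a knob; to be left alone
- controller: temperature controller, same white case, with a dark screen on its control face and only a low grey plate on top, to 91 mm high; fixed; origin and axes as the blower's. Has one wide rocker at y = +53 mm; to be left alone
- lamp (a joint): rocker of the lamp supply, +0.2 on; stays on
- ctrl (a joint): rocker of the temperature controller, +0.2 on; stays on
- objective: loose microscope objective, a steel barrel 29 mm across and 46 mm high, standing on the bench in front of the units; origin under its centre
- cleaner: loose amber bottle of lens cleaner, 38 mm across, 72 mm high; origin under its centre
- tissues: loose carton of lens tissues, 70 x 110 x 35 mm high; origin under its centre
- puffer: loose black rubber air puffer standing on its base, 56 mm across, 72 mm high; origin under its centre

How it is judged:
On the way, in this order (a step that is already met when the one before it is completed fails the run):
1. the heater is switched off while the fan still runs (value of joint heater below -0.15 rad and value of joint fan above 0.12 rad), for 0.1 s.
2. the fan is switched off after it (value of joint each of fan, heater below -0.15 rad), for 0.1 s.
At the end, for the whole second after the job is handed in: Blower: heater and fan rockers fully off (below -0.15 rad), heat knob as set (pointer within 4 mm). Lamp supply and controller rockers on (above 0.15 rad). Objective, bottle, carton and puffer within 15 mm of where they stood (all of step 2 and value of joint each of lamp, ctrl above 0.15 rad and distance of heat_knob_rim from where it was at the start of the episode below 0.004 m and distance of each of objective, cleaner, tissues, puffer from where it was at the start of the episode below 0.015 m); the robot touches nothing.
It fails at once if the fan was off while the heater was still on (value of joint fan below 0 rad and value of joint heater above 0 rad).
It fails at once if the blower was pressed hard, with more than 30 N, or with the hand or arm instead of the fingers (contact force between the fingers and blower above 30 N or contact force between the arm and blower above 2 N).
It fails at once if the lamp supply or the temperature controller was touched (contact force between any of the fingers, the arm and lamp_supply above 1 N or contact force between any of the fingers, the arm and controller above 1 N).
It fails at once if the blower's heat knob was turned (distance of heat_knob_rim from where it was at the start of the episode above 0.004 m).
It fails at once if a lens-cleaning thing on the bench was shifted, lifted or knocked over (distance of any of objective, cleaner, tissues, puffer from where it was at the start of the episode above 0.015 m or angle between any of objective, cleaner, puffer's own z axis and vertical above 0.3 rad).
It also fails if it takes over 38 s, if anything falls off the work surface, if the arm or the gripper's body presses on something with over 40 N, if the wrist force passes 120 N, or if a joint passes its speed limit or range.

## Working session

There is one attempt and no reset: what is moved stays moved. The work goes in short steps, Python scripts to look and compute and a tool call to move; the robot and the scene stay as the last step left them, time stands still between calls to the robot, and variables do not carry over. Pictures are saved under pics/ and viewed, and the job is handed in when it is done.

Besides the shell and the picture viewer there is one more tool, called after "Call:" as name(argument=value, ...), one argument or row to a line, values as JSON. move_arm: Moves the arm, as the interface text tells. Shifts and turns lie within -1 to 1; 1 stands for 10 cm of shift or 45 degrees of turn. Its arguments: {"type":"object","properties":{"moves":{"type":"array","items":{"type":"object","properties":{"tx":{"type":"number"},"ty":{"type":"number"},"tz":{"type":"number"},"wx":{"type":"number"},"wy":{"type":"number"},"wz":{"type":"number"},"jaw":{"type":"number"}}}},"force":{"type":"number"}},"required":["moves"]}

```bash
ls; mkdir -p pics; python3 - <<'E'
from station import env
import cv2
print(env.state())
for n in("scene","top"):
    im=env.capture(n); cv2.imwrite(f"pics/{n}0.png",im[:,:,::-1]); print(n,env.camera_params(n))
E
```

```text
pics
{'time_s': 0.0, 'joints': array([-1.40739548e+00,  3.13439024e-01,  1.49840558e+00, -2.01960268e-05,
        1.33101306e+00, -2.23401161e-01]), 'qvel': array([-0.00139344,  0.00042452,  0.00028184,  0.0005712 ,  0.00021066,
       -0.00171383]), 'tau': array([ 1.90967978e-03, -4.12267542e+01, -2.59739882e+01, -1.36615363e-04,
        4.17697869e-03, -1.44598300e-05]), 'position': array([ 0.19802582, -0.48618304,  0.40415242]), 'eef_rot': array([ 0.92058972,  1.36862572, -0.91909383]), 'wrist_force': array([0.00324257, 0.48150239, 0.5456174 ]), 'wrist_torque': array([ 0.06205869,  0.01892972, -0.01563568]), 'grip_width': 0.9980811381663017}
scene {'camera_matrix': array([[503.63245759,   0.        , 319.09295406],
       [  0.        , 503.63245759, 191.72737835],
       [  0.        ,   0.        ,   1.        ]]), 'rvec': array([ 1.4734194 ,  1.97161943, -0.9592661 ]), 'tvec': array([ 0.1490196 , -0.23888842,  1.4171904 ])}
top {'camera_matrix': array([[509.18003799,   0.        , 319.66011667],
       [  0.        , 509.18003799, 206.85809004],
       [  0.        ,   0.        ,   1.        ]]), 'rvec': array([ 2.13124539, -2.14344206,  0.11816941]), 'tvec': array([0.02175296, 0.54609158, 1.14214166])}
```

View pics/scene0.png

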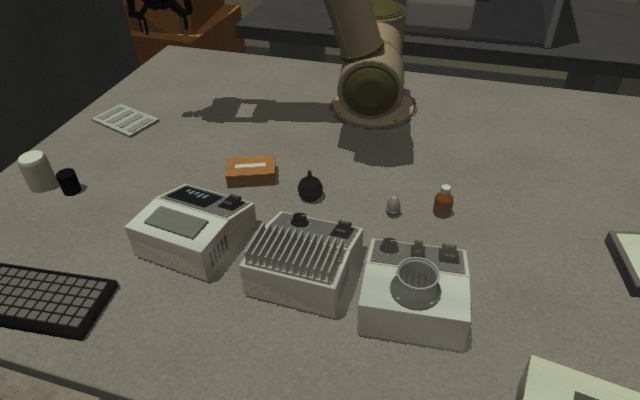

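View pics/top0.png

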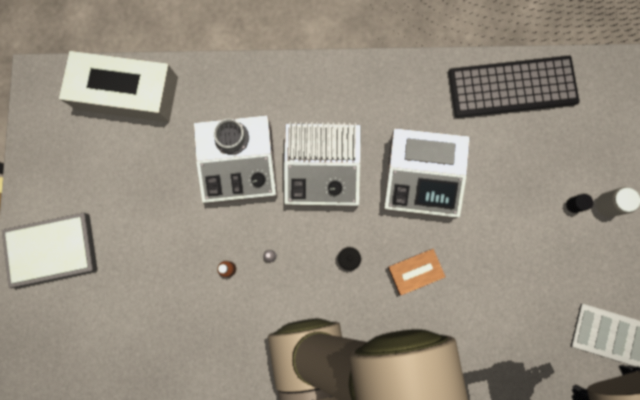

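The blower is at scene (415,290) and top (235,160), on the robot's left. The bottle is at top (226,269) and the objective at (269,256), both in front of it. I'll enlarge both crops.

```bash
python3 - <<'E'
import cv2
a=cv2.imread("pics/scene0.png");b=cv2.imread("pics/top0.png")
cv2.imwrite("pics/s1.png",cv2.resize(a[225:350,350:480],None,fx=6,fy=4.8*1.0,interpolation=cv2.INTER_CUBIC)[:600])
cv2.imwrite("pics/t1.png",cv2.resize(b[110:210,185:285],None,fx=6,fy=6,interpolation=cv2.INTER_CUBIC))
E
```

```text
(no output)
```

View pics/s1.png

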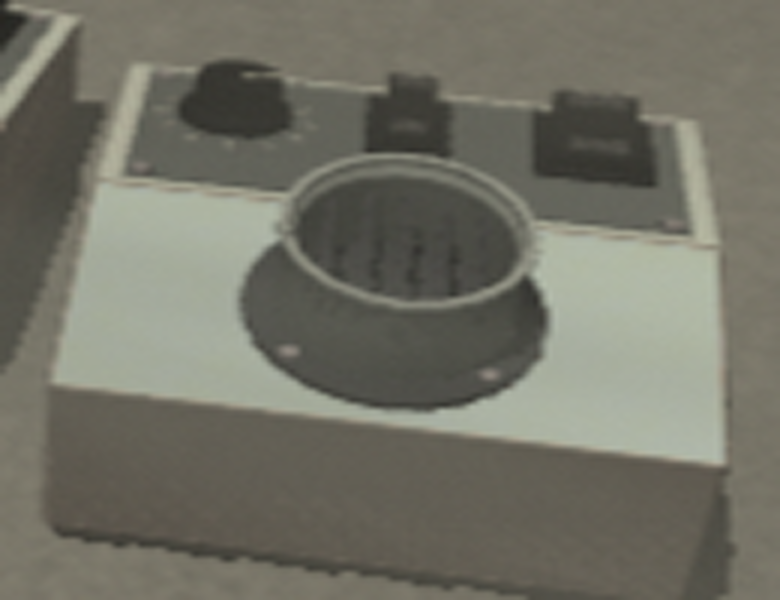

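View pics/t1.png

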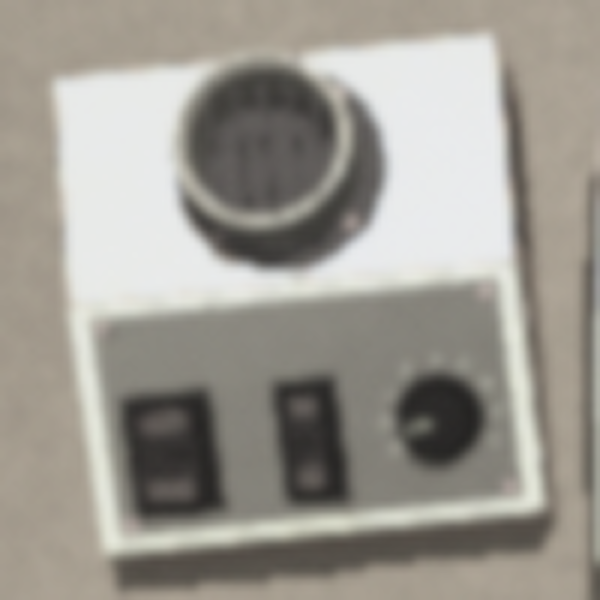

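```bash
cat > h.py <<'E'
import numpy as np,cv2
from scipy.optimize import least_squares
from scipy.spatial.transform import Rotation as R
from station import env
P={n:env.camera_params(n) for n in("scene","top")}
def proj(n,p):
    c=P[n];return cv2.projectPoints(np.array(p,float).reshape(-1,1,3),c["rvec"],c["tvec"],c["camera_matrix"],None)[0][:,0]
def tri(us,ut):
    M=[P[n]["camera_matrix"]@np.c_[cv2.Rodrigues(P[n]["rvec"])[0],P[n]["tvec"]] for n in("scene","top")]
    X=cv2.triangulatePoints(M[0],M[1],np.array(us,float).reshape(2,1),np.array(ut,float).reshape(2,1));return (X[:3]/X[3])[:,0]
def cs(u,v):return((u+.5)/6-.5+350,(v+.5)/4.8-.5+225)
def ct(u,v):return((u+.5)/6-.5+185,(v+.5)/6-.5+110)
E
python3 - <<'E'
from h import *
m=np.array([[90,-85,85],[90,85,85],[0,-85,85],[0,85,85],[-90,-85,55],[-90,85,55]])/1000
S=[cs(*a) for a in[(52,385),(722,465),(97,180),(717,245),(133,65),(695,120)]]
T=[ct(*a) for a in[(495,37),(55,80),(513,265),(70,308),(548,512),(108,555)]]
for s,t,q in zip(S,T,m):print(q,tri(s,t).round(4))
def W(p,q):return R.from_euler('z',p[3]).apply(q)+p[:3]
def f(p):return np.r_[(proj("scene",W(p,m))-S).ravel(),(proj("top",W(p,m))-T).ravel()]
r=least_squares(f,[.6,.2,0,0.1]);print(r.x,r.fun.reshape(-1,2).round(1).tolist())
np.save("pose.npy",r.x)
n=np.array([-.316,0,.949]);s=np.array([.949,0,.316])
c=np.array([-.045,0,.07])
for nm,y in(("heater",.053),("fan",0)):
    # centre of rocker somewhere along the slope; unknown; triangulate
    for o in(-16,):
        print(nm,W(r.x,c+[0,y,0]+s*o/1000+n*.016))
# knob/frame triangulation: heater frame far corners & near edge
E
python3 - <<'E'
import cv2
a=cv2.imread("pics/scene0.png");b=cv2.imread("pics/top0.png")
cv2.imwrite("pics/s2.png",cv2.resize(a[232:272,405:475],None,fx=11,fy=11,interpolation=cv2.INTER_CUBIC))
cv2.imwrite("pics/t2.png",cv2.resize(b[165:205,198:258],None,fx=13,fy=13,interpolation=cv2.INTER_CUBIC))
E
```

```text
[ 0.09  -0.085  0.085] [0.7506 0.1382 0.0851]
[0.09  0.085 0.085] [0.7356 0.3053 0.0865]
[ 0.    -0.085  0.085] [0.6613 0.1299 0.0862]
[0.    0.085 0.085] [0.6462 0.2971 0.0878]
[-0.09  -0.085  0.055] [0.5718 0.1206 0.0552]
[-0.09   0.085  0.055] [0.5565 0.2887 0.0568]
[0.65338045 0.21368487 0.00098979 0.09418931] [[-1.4, -0.2], [0.7, 0.2], [-1.1, 0.0], [0.1, 0.6], [-1.1, -0.2], [-0.2, 0.3], [-0.3, -0.1], [-0.7, 0.4], [-0.0, 0.1], [-0.7, 0.6], [-0.9, 0.2], [-1.1, 0.5]]
heater [0.58344498 0.26031412 0.08111779]
fan [0.58842963 0.20754904 0.08111779]
```

View pics/s2.png

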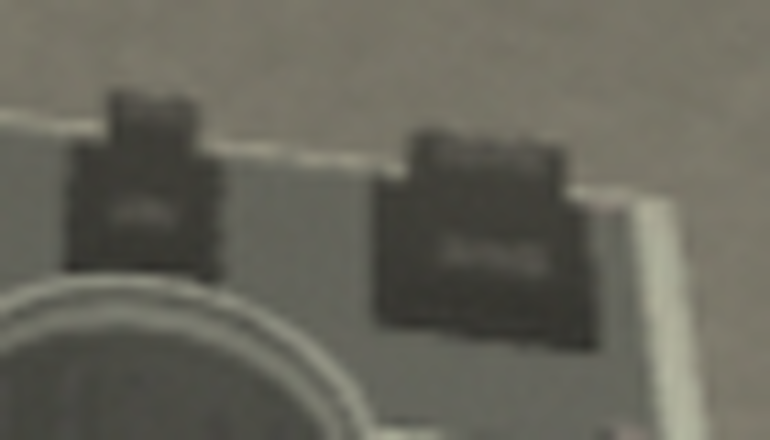

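View pics/t2.png

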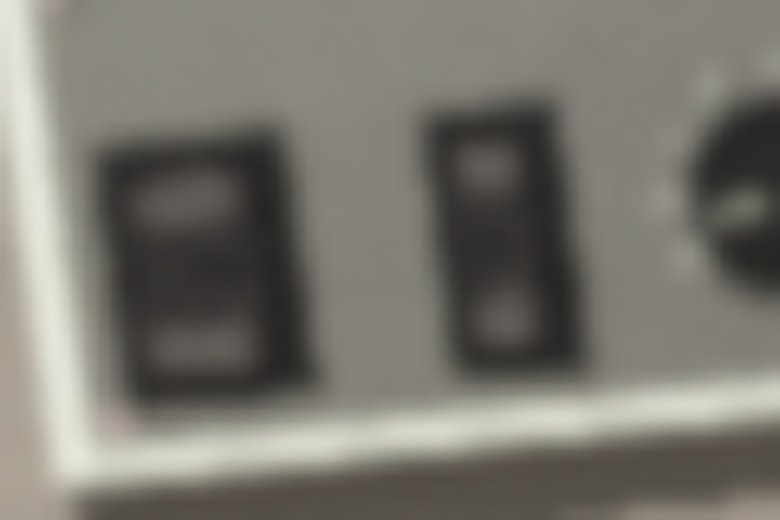

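```bash
python3 - <<'E'
from h import *
p=np.load("pose.npy")
def c2(u,v):return((u+.5)/13-.5+198,(v+.5)/13-.5+165)
def c1(u,v):return((u+.5)/11-.5+405,(v+.5)/11-.5+232)
def W(q):return R.from_euler('z',p[3]).apply(q)+p[:3]
n=np.array([-.316,0,.949]);s=np.array([.949,0,.316]);c=np.array([-.09,0,.055])
F=lambda a,y,h:W(c+s*a+[0,y,0]+n*h)
for nm,fr,y0 in(("heater",(209,265),.053),("fan",(503,237),0)):
    r=least_squares(lambda q:(proj("top",F(q[0],q[1],.004))[0]-c2(*fr)),[.045,y0]);print(nm,r.x)
# triangulate near marks
for nm,a,b in(("heater near edge",(490,136),(208,372)),("fan near edge",(153,95),(508,348))):
    X=tri(c1(*a),c2(*b));L=R.from_euler('z',p[3]).inv().apply(X-p[:3]);print(nm,X,L,"slope",(L-c)@s,"out",(L-c)@n)
for y in(.053,0):
  for a in (.025,.03):
    print(y,a,F(a,y,.016), (proj("scene",F(a,y,.016))[0]-[405,232]+.5)*11-.5,(proj("top",F(a,y,.016))[0]-[198,165]+.5)*13-.5)
E
```

```text
heater [0.03813687 0.05081323]
fan [ 0.03778424 -0.00102441]
heater near edge [0.57333656 0.25854953 0.07916622] [-0.07546957  0.05219393  0.07817644] slope 0.02111313591733081 out 0.017402821912458243
fan near edge [0.57730456 0.20612923 0.07810267] [-0.07644929 -0.0003672   0.07711289] slope 0.01984729704777975 out 0.01670310329782283
0.053 0.025 [0.57738097 0.25974126 0.07907379] [485.2751093  156.27350215] [193.21596192 350.43898911]
0.053 0.03 [0.58210494 0.26018752 0.08065379] [486.44931206 170.29014974] [189.19514204 322.10067195]
0 0.025 [0.58236563 0.20697618 0.07907379] [146.83360529 113.68087025] [495.98831279 319.58136306]
0 0.03 [0.5870896  0.20742245 0.08065379] [146.23650072 127.3322257 ] [492.20324036 291.20075401]
```

```bash
cat >> h.py <<'E'
def goal(tip,yaw,pitch=0):
    # tool x down, z(jaw) along blower y, y = z cross x
    z=np.array([-np.sin(yaw),np.cos(yaw),0]); x=np.array([0,0,-1.]);
    Rm=np.c_[x,np.cross(z,x),z]
    return Rm, np.array(tip)-env.tip_extent*Rm[:,0]
def rep(tip,yaw):
    st=env.state();R0=R.from_rotvec(st["eef_rot"]).as_matrix()
    best=None
    for y in(yaw,yaw+np.pi):
        Rm,p=goal(tip,y)
        w=R.from_matrix(R0.T@Rm).as_rotvec()
        if best is None or np.linalg.norm(w)<np.linalg.norm(best[0]):best=(w,p)
    w,p=best
    print("t",st["time_s"],"tcp",st["position"].round(4),"tip",(st["position"]+env.tip_extent*R0[:,0]).round(4),"grip",round(st["grip_width"],3),"F",st["wrist_force"].round(2))
    print("axes\n",R0.round(3)); print("shift units",(R0.T@(p-st["position"])*10).round(3),"turn units",(w/(np.pi/4)).round(3), "j",st["joints"].round(2))
E
python3 - <<'E'
from h import *
print(env.tip_extent)
rep([.56,.2585,.14],.094)
E
```

```text
0.1734
t 0.1 tcp [ 0.198  -0.4862  0.4042] tip [ 0.198  -0.486   0.2308] grip 0.999 F [-0.74  0.19 -0.22]
axes
 [[-0.     0.926  0.377]
 [ 0.001  0.377 -0.926]
 [-1.     0.    -0.001]]
shift units [ 0.916  6.161 -5.53 ] turn units [ 0.373 -0.001 -0.   ] j [-1.41  0.31  1.5  -0.    1.33 -0.22]
```

Call:
move_arm(
  moves=[
    {"ty": 0.35,"tz": -0.3,"jaw": 1},
    {"ty": 0.7,"tz": -0.6,"jaw": 1},
    {"ty": 1,"tz": -0.9,"jaw": 1},
  ],
  force=40,
)

```text
validation failed for argument at $.mo...
```

Call:
move_arm(
  moves=[
    {"ty": 0.35,"tz": -0.3,"jaw": 1},
    {"ty": 0.7,"tz": -0.6,"jaw": 1},
    {"ty": 1,"tz": -0.9,"jaw": 1},
  ],
)

```text
validation failed for argument at $.mo...
```

Call:
move_arm(
  moves=[
    {"ty": 0.35,"tz": -0.3,"jaw": 1},
    {"ty": 0.7,"tz": -0.6,"jaw": 1},
    {"ty": 1,"tz": -0.9,"jaw": 1},
  ],
)

```text
validation failed for argument at $.mo...
```

```bash
python3 - <<'E'
from h import *
rep([.56,.2585,.14],.094)
E
```

```text
t 0.1 tcp [ 0.198  -0.4862  0.4042] tip [ 0.198  -0.486   0.2308] grip 0.999 F [-0.74  0.19 -0.22]
axes
 [[-0.     0.926  0.377]
 [ 0.001  0.377 -0.926]
 [-1.     0.    -0.001]]
shift units [ 0.916  6.161 -5.53 ] turn units [ 0.373 -0.001 -0.   ] j [-1.41  0.31  1.5  -0.    1.33 -0.22]
```

Probably every field is required, so I'll fill them all in.

Call:
move_arm(
  moves=[
    {"tx": 0,"ty": 0.35,"tz": -0.3,"wx": 0,"wy": 0,"wz": 0,"jaw": 1},
    {"tx": 0,"ty": 0.7,"tz": -0.6,"wx": 0,"wy": 0,"wz": 0,"jaw": 1},
    {"tx": 0,"ty": 1.0,"tz": -0.9,"wx": 0,"wy": 0,"wz": 0,"jaw": 1},
  ],
  force=40,
)

```text
time_s: 0.4
position: [0.2572, -0.3635, 0.4039]
eef_rot: [0.921, 1.369, -0.919]
wrist_force: [0.0, 0.0, 0.7]
grip_width: 0.514
```

Call:
move_arm(
  moves=[
    {"tx": 0,"ty": 0.35,"tz": -0.3,"wx": 0,"wy": 0,"wz": 0,"jaw": 1},
    {"tx": 0,"ty": 0.7,"tz": -0.6,"wx": 0,"wy": 0,"wz": 0,"jaw": 1},
    {"tx": 0,"ty": 1.0,"tz": -0.9,"wx": 0,"wy": 0,"wz": 0,"jaw": 1},
  ],
)

```text
time_s: 0.7
position: [0.3164, -0.2405, 0.404]
eef_rot: [0.922, 1.369, -0.919]
wrist_force: [0.0, -0.9, -0.2]
grip_width: 0.002
```

Call:
move_arm(
  moves=[
    {"tx": 0,"ty": 0.35,"tz": -0.3,"wx": 0,"wy": 0,"wz": 0,"jaw": 1},
    {"tx": 0,"ty": 0.7,"tz": -0.6,"wx": 0,"wy": 0,"wz": 0,"jaw": 1},
    {"tx": 0,"ty": 1.0,"tz": -0.9,"wx": 0,"wy": 0,"wz": 0,"jaw": 1},
  ],
)

```text
time_s: 1.0
position: [0.3755, -0.1175, 0.4042]
eef_rot: [0.922, 1.369, -0.919]
wrist_force: [1.2, -0.6, -0.3]
grip_width: -0.002
```

Call:
move_arm(
  moves=[
    {"tx": 0,"ty": 0.35,"tz": -0.3,"wx": 0,"wy": 0,"wz": 0,"jaw": 1},
    {"tx": 0,"ty": 0.7,"tz": -0.6,"wx": 0,"wy": 0,"wz": 0,"jaw": 1},
    {"tx": 0,"ty": 1.0,"tz": -0.9,"wx": 0,"wy": 0,"wz": 0,"jaw": 1},
  ],
)

```text
time_s: 1.3
position: [0.4348, 0.0056, 0.4044]
eef_rot: [0.921, 1.369, -0.918]
wrist_force: [1.1, -1.4, -0.3]
grip_width: 0.0
```

```bash
python3 - <<'E'
from h import *
rep([.56,.2585,.14],.094)
E
```

```text
t 1.3 tcp [0.4348 0.0056 0.4044] tip [0.4347 0.006  0.231 ] grip 0.0 F [ 1.06 -1.41 -0.31]
axes
 [[-0.     0.926  0.378]
 [ 0.002  0.378 -0.926]
 [-1.     0.001 -0.002]]
shift units [ 0.916  2.114 -1.867] turn units [ 0.373 -0.003 -0.001] j [-0.26  0.11  1.75  0.    1.28  0.92]
```

Call:
move_arm(
  moves=[
    {"tx": 0,"ty": 0.35,"tz": -0.3,"wx": 0,"wy": 0,"wz": 0,"jaw": 1},
    {"tx": 0,"ty": 0.7,"tz": -0.6,"wx": 0,"wy": 0,"wz": 0,"jaw": 1},
    {"tx": 0,"ty": 1.0,"tz": -0.9,"wx": 0,"wy": 0,"wz": 0,"jaw": 1},
  ],
)

```text
time_s: 1.6
position: [0.494, 0.1288, 0.4043]
eef_rot: [0.921, 1.37, -0.918]
wrist_force: [0.0, -0.7, -0.7]
grip_width: -0.001
```

Call:
move_arm(
  moves=[
    {"tx": 0,"ty": 0.35,"tz": -0.3,"wx": 0.12,"wy": 0,"wz": 0,"jaw": 1},
    {"tx": 0,"ty": 0.7,"tz": -0.6,"wx": 0.25,"wy": 0,"wz": 0,"jaw": 1},
    {"tx": 0,"ty": 1.0,"tz": -0.9,"wx": 0.37,"wy": 0,"wz": 0,"jaw": 1},
    {"tx": 0,"ty": 1.0,"tz": -0.9,"wx": 0.37,"wy": 0,"wz": 0,"jaw": 1},
    {"tx": 0,"ty": 1.0,"tz": -0.9,"wx": 0.37,"wy": 0,"wz": 0,"jaw": 1},
  ],
)

```text
time_s: 2.1
position: [0.5525, 0.2503, 0.4037]
eef_rot: [1.136, 1.257, -1.136]
wrist_force: [-0.6, -1.2, -0.4]
grip_width: -0.001
```

```bash
python3 - <<'E'
from h import *
import cv2
im=env.capture("scene");cv2.imwrite("pics/s3.png",cv2.resize(im[100:350,250:570,::-1],None,fx=2.5,fy=2.4))
rep([.56,.2585,.13],.094)
E
```

```text
t 2.15 tcp [0.5524 0.2495 0.4042] tip [0.5521 0.2499 0.2308] grip 0.005 F [-0.    1.52 -1.01]
axes
 [[-0.002  0.995  0.098]
 [ 0.002  0.098 -0.995]
 [-1.    -0.001 -0.002]]
shift units [ 1.008  0.086 -0.08 ] turn units [ 0.005 -0.003  0.002] j [0.23 0.5  1.23 0.   1.41 1.7 ]
```

View pics/s3.png

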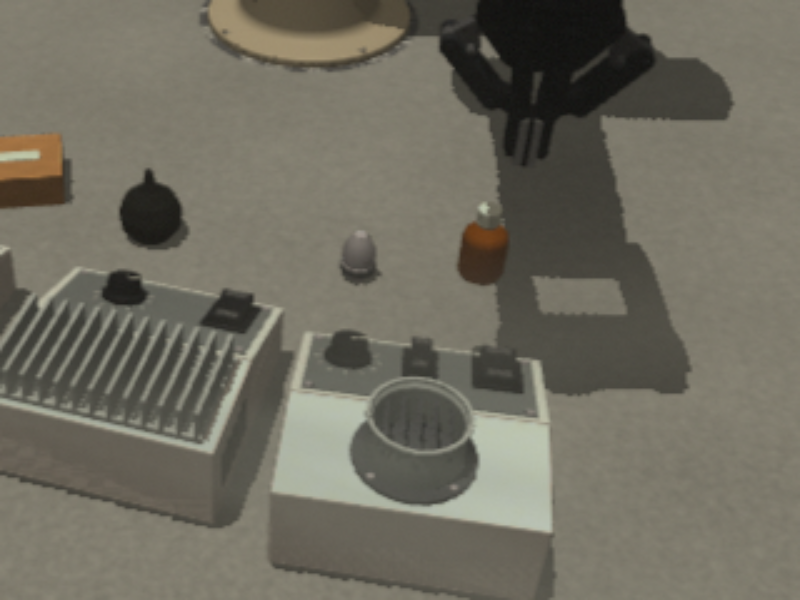

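The tips are at crop (527,150), clear of everything. The bottle is at (485,245) and sits closer to the robot than where I'll descend. Next I'll go over the heater's near end.

```bash
python3 - <<'E'
from h import *
rep([.570,.2585,.13],.094)
E
```

```text
t 2.15 tcp [0.5524 0.2495 0.4042] tip [0.5521 0.2499 0.2308] grip 0.005 F [-0.    1.52 -1.01]
axes
 [[-0.002  0.995  0.098]
 [ 0.002  0.098 -0.995]
 [-1.    -0.001 -0.002]]
shift units [ 1.008  0.185 -0.07 ] turn units [ 0.005 -0.003  0.002] j [0.23 0.5  1.23 0.   1.41 1.7 ]
```

Call:
move_arm(
  moves=[
    {"tx": 0.3,"ty": 0.185,"tz": -0.07,"wx": 0.005,"wy": -0.003,"wz": 0.002,"jaw": 1},
    {"tx": 0.65,"ty": 0.185,"tz": -0.07,"wx": 0.005,"wy": -0.003,"wz": 0.002,"jaw": 1},
    {"tx": 1.0,"ty": 0.185,"tz": -0.07,"wx": 0.005,"wy": -0.003,"wz": 0.002,"jaw": 1},
    {"tx": 1.0,"ty": 0.185,"tz": -0.07,"wx": 0.005,"wy": -0.003,"wz": 0.002,"jaw": 1},
    {"tx": 1.0,"ty": 0.185,"tz": -0.07,"wx": 0.005,"wy": -0.003,"wz": 0.002,"jaw": 1},
  ],
)

```text
time_s: 2.65
position: [0.5702, 0.2576, 0.3055]
eef_rot: [1.141, 1.251, -1.14]
wrist_force: [0.3, 0.1, 0.6]
grip_width: 0.002
```

```bash
python3 - <<'E'
from h import *
import cv2
rep([.570,.2585,.09],.094)
im=env.capture("scene");cv2.imwrite("pics/s4.png",cv2.resize(im[200:300,390:500,::-1],None,fx=6,fy=6,interpolation=2))
im=env.capture("top");cv2.imwrite("pics/t4.png",cv2.resize(im[110:300,170:330,::-1],None,fx=3,fy=3,interpolation=2))
E
```

```text
t 2.65 tcp [0.5702 0.2576 0.3055] tip [0.5703 0.2576 0.1321] grip 0.002 F [0.28 0.1  0.58]
axes
 [[ 0.001  0.996  0.093]
 [-0.     0.093 -0.996]
 [-1.     0.001  0.   ]]
shift units [ 0.421 -0.001 -0.009] turn units [-0.001  0.    -0.001] j [ 0.24  0.62  1.3  -0.    1.22  1.72]
```

View pics/s4.png

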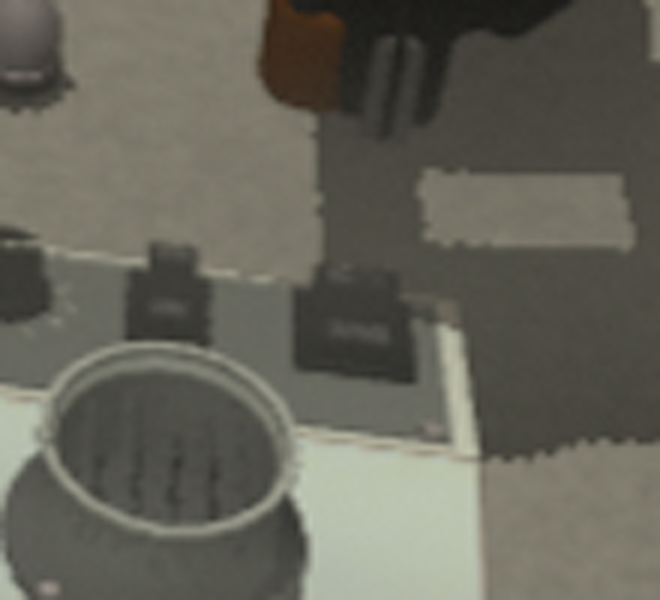

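View pics/t4.png

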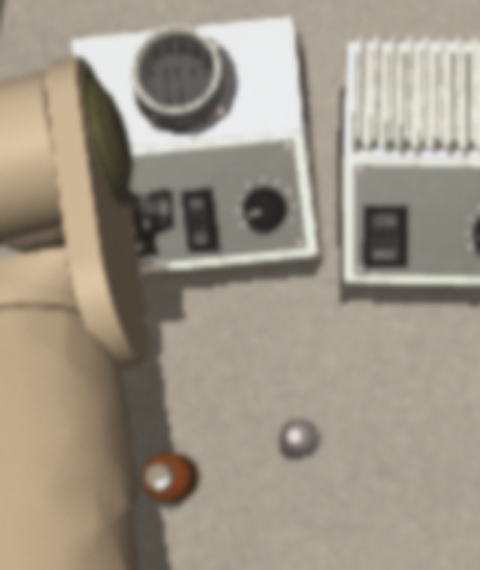

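```bash
python3 - <<'E'
from h import *
st=env.state();Rm=R.from_rotvec(st["eef_rot"]).as_matrix();t=st["position"]+env.tip_extent*Rm[:,0]
for d in([0,0,0],[0,.011,.0145],[0,.011,-.0145],[0,.011,0],[0,-.011,0]):
    print(d,((proj("scene",t+Rm@np.array(d))[0]-[390,200]+.5)*6-.5).round(1))
E
```

```text
[0, 0, 0] [378.2 123.2]
[0, 0.011, 0.0145] [325. 143.]
[0, 0.011, -0.0145] [431.7 155.7]
[0, 0.011, 0] [378.2 149.3]
[0, -0.011, 0] [378.3  97.6]
```

Call:
move_arm(
  moves=[
    {"tx": 0.2,"ty": 0,"tz": 0,"wx": 0,"wy": 0,"wz": 0,"jaw": 1},
    {"tx": 0.4,"ty": 0,"tz": 0,"wx": 0,"wy": 0,"wz": 0,"jaw": 1},
    {"tx": 0.4,"ty": 0,"tz": 0,"wx": 0,"wy": 0,"wz": 0,"jaw": 1},
  ],
)

```text
time_s: 3.05
position: [0.5703, 0.2578, 0.2664]
eef_rot: [1.141, 1.25, -1.138]
wrist_force: [-0.3, -0.8, 0.1]
grip_width: 0.0
```

```bash
python3 - <<'E'
from h import *
import cv2
rep([.570,.2585,.08],.094)
im=env.capture("scene");cv2.imwrite("pics/s5.png",cv2.resize(im[220:280,400:480,::-1],None,fx=9,fy=9,interpolation=2))
E
```

```text
t 3.05 tcp [0.5703 0.2578 0.2664] tip [0.5707 0.2579 0.093 ] grip 0.0 F [-0.29 -0.83  0.12]
axes
 [[ 0.002  0.996  0.093]
 [ 0.     0.093 -0.996]
 [-1.     0.002  0.   ]]
shift units [ 0.13  -0.002 -0.007] turn units [-0.001  0.    -0.003] j [ 0.24  0.66  1.34 -0.    1.14  1.72]
```

View pics/s5.png

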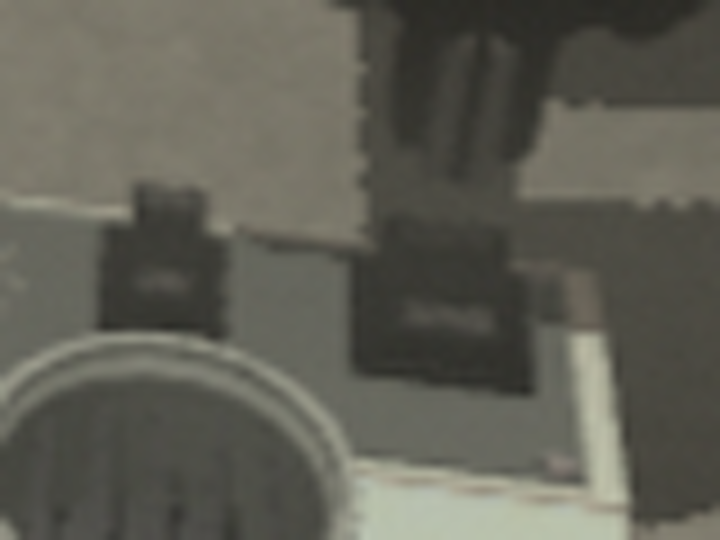

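The finger split (463,175) lines up with the heater rocker's near edge (about 447,225) to within 1–2 mm. Now I'll press in small steps.

Call:
move_arm(
  moves=[
    {"tx": 0.1,"ty": 0,"tz": 0.01,"wx": 0,"wy": 0,"wz": 0,"jaw": 1},
    {"tx": 0.1,"ty": 0,"tz": 0.01,"wx": 0,"wy": 0,"wz": 0,"jaw": 1},
  ],
)

```text
time_s: 3.3
position: [0.5708, 0.2568, 0.258]
eef_rot: [1.143, 1.249, -1.136]
wrist_force: [-0.8, -0.8, 0.1]
grip_width: 0.001
```

Call:
move_arm(
  moves=[
    {"tx": 0.02,"ty": 0,"tz": 0,"wx": 0,"wy": 0,"wz": 0,"jaw": 1},
    {"tx": 0.02,"ty": 0,"tz": 0,"wx": 0,"wy": 0,"wz": 0,"jaw": 1},
  ],
)

```text
time_s: 3.5
position: [0.5708, 0.2568, 0.2563]
eef_rot: [1.143, 1.249, -1.136]
wrist_force: [0.8, 0.5, -1.3]
grip_width: 0.002
```

Call:
move_arm(
  moves=[
    {"tx": 0.02,"ty": 0,"tz": 0,"wx": 0,"wy": 0,"wz": 0,"jaw": 1},
    {"tx": 0.02,"ty": 0,"tz": 0,"wx": 0,"wy": 0,"wz": 0,"jaw": 1},
  ],
)

```text
time_s: 3.7
position: [0.5708, 0.2569, 0.2542]
eef_rot: [1.143, 1.249, -1.136]
wrist_force: [-0.3, 0.5, -1.0]
grip_width: -0.002
```

Call:
move_arm(
  moves=[
    {"tx": 0.02,"ty": 0,"tz": 0,"wx": 0,"wy": 0,"wz": 0,"jaw": 1},
    {"tx": 0.02,"ty": 0,"tz": 0,"wx": 0,"wy": 0,"wz": 0,"jaw": 1},
  ],
)

```text
time_s: 3.9
position: [0.5708, 0.2569, 0.2519]
eef_rot: [1.143, 1.249, -1.137]
wrist_force: [-0.1, -1.2, 0.2]
grip_width: -0.001
```

Call:
move_arm(
  moves=[
    {"tx": 0.015,"ty": 0,"tz": 0,"wx": 0,"wy": 0,"wz": 0,"jaw": 1},
    {"tx": 0.015,"ty": 0,"tz": 0,"wx": 0,"wy": 0,"wz": 0,"jaw": 1},
  ],
)

```text
time_s: 4.1
position: [0.5708, 0.2569, 0.2505]
eef_rot: [1.143, 1.249, -1.136]
wrist_force: [0.5, -0.5, 0.9]
grip_width: 0.002
```

```bash
python3 - <<'E'
from h import *
import cv2
rep([.570,.2585,.074],.094)
im=env.capture("scene");cv2.imwrite("pics/s6.png",cv2.resize(im[220:280,400:480,::-1],None,fx=9,fy=9,interpolation=2))
E
```

```text
t 4.1 tcp [0.5708 0.2569 0.2505] tip [0.5717 0.257  0.0771] grip 0.002 F [ 0.47 -0.49  0.88]
axes
 [[ 0.005  0.996  0.093]
 [ 0.001  0.093 -0.996]
 [-1.     0.005 -0.   ]]
shift units [ 0.031 -0.007 -0.017] turn units [-0.001 -0.    -0.006] j [ 0.24  0.68  1.35 -0.    1.11  1.71]
```

View pics/s6.png

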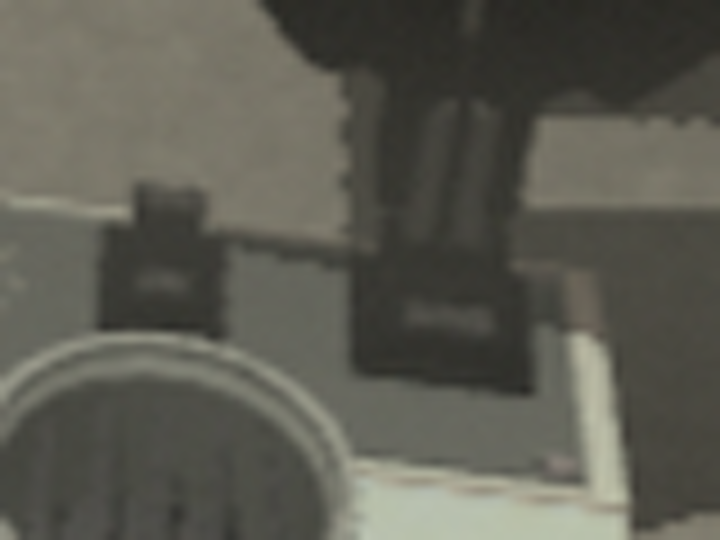

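Call:
move_arm(
  moves=[
    {"tx": 0.015,"ty": 0,"tz": 0,"wx": 0,"wy": 0,"wz": 0,"jaw": 1},
    {"tx": 0.015,"ty": 0,"tz": 0,"wx": 0,"wy": 0,"wz": 0,"jaw": 1},
  ],
)

```text
time_s: 4.35
position: [0.5707, 0.2569, 0.2489]
eef_rot: [1.142, 1.249, -1.137]
wrist_force: [-1.0, -0.5, 2.0]
grip_width: -0.004
```

Call:
move_arm(
  moves=[
    {"tx": 0.015,"ty": 0,"tz": 0,"wx": 0,"wy": 0,"wz": 0,"jaw": 1},
    {"tx": 0.015,"ty": 0,"tz": 0,"wx": 0,"wy": 0,"wz": 0,"jaw": 1},
  ],
)

```text
time_s: 4.55
position: [0.5707, 0.2568, 0.2469]
eef_rot: [1.142, 1.249, -1.137]
wrist_force: [-0.2, 0.3, -0.3]
grip_width: -0.004
```

```bash
python3 - <<'E'
from h import *
import cv2
rep([.570,.2585,.074],.094)
im=env.capture("scene");cv2.imwrite("pics/s7.png",cv2.resize(im[220:280,400:480,::-1],None,fx=9,fy=9,interpolation=2))
E
```

```text
t 4.55 tcp [0.5707 0.2568 0.2469] tip [0.5714 0.2569 0.0735] grip -0.004 F [-0.19  0.27 -0.26]
axes
 [[ 0.004  0.996  0.093]
 [ 0.001  0.093 -0.996]
 [-1.     0.004 -0.   ]]
shift units [-0.005 -0.005 -0.017] turn units [-0.001 -0.    -0.005] j [ 0.24  0.68  1.35 -0.    1.1   1.71]
```

View pics/s7.png

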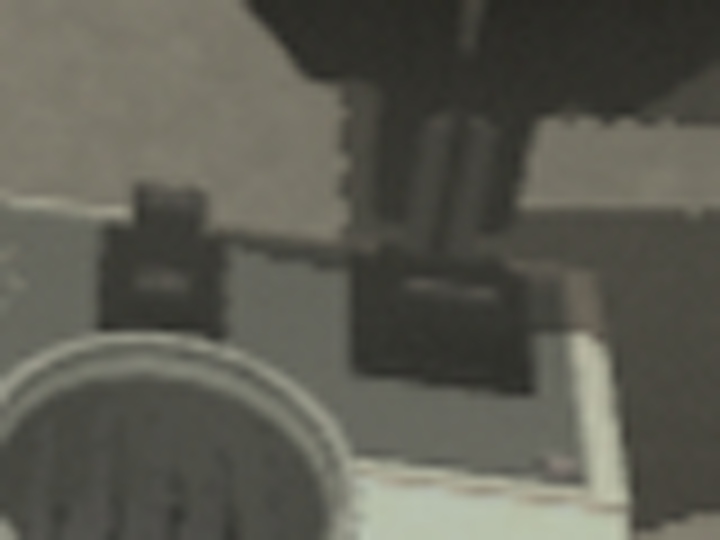

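The force peaked at about 2 N and then fell away, and the far mark jumped from row 315 to 290. The heater snapped over. I'll retract, move across to the fan, and verify.

Call:
move_arm(
  moves=[
    {"tx": -0.1,"ty": 0,"tz": 0,"wx": 0,"wy": 0,"wz": 0,"jaw": 1},
    {"tx": -0.3,"ty": 0,"tz": 0,"wx": 0,"wy": 0,"wz": 0,"jaw": 1},
    {"tx": -0.3,"ty": 0,"tz": 0,"wx": 0,"wy": 0,"wz": 0,"jaw": 1},
    {"tx": -0.3,"ty": 0,"tz": 0.3,"wx": 0,"wy": 0,"wz": 0,"jaw": 1},
    {"tx": -0.3,"ty": 0,"tz": 0.54,"wx": 0,"wy": 0,"wz": 0,"jaw": 1},
    {"tx": -0.3,"ty": 0,"tz": 0.54,"wx": 0,"wy": 0,"wz": 0,"jaw": 1},
    {"tx": -0.15,"ty": 0,"tz": 0.54,"wx": 0,"wy": 0,"wz": 0,"jaw": 1},
    {"tx": -0.15,"ty": 0,"tz": 0.54,"wx": 0,"wy": 0,"wz": 0,"jaw": 1},
  ],
)

```text
time_s: 5.4
position: [0.5752, 0.2034, 0.2603]
eef_rot: [1.141, 1.251, -1.139]
wrist_force: [0.2, 0.4, -0.6]
grip_width: 0.002
```

```bash
python3 - <<'E'
from h import *
import cv2
rep([.5765,.2045,.08],.094)
im=env.capture("scene");cv2.imwrite("pics/s8.png",cv2.resize(im[220:280,400:480,::-1],None,fx=9,fy=9,interpolation=2))
E
```

```text
t 5.4 tcp [0.5752 0.2034 0.2603] tip [0.5754 0.2035 0.0869] grip 0.002 F [ 0.19  0.37 -0.62]
axes
 [[ 0.001  0.996  0.093]
 [ 0.     0.093 -0.996]
 [-1.     0.001 -0.   ]]
shift units [ 0.069  0.014 -0.01 ] turn units [-0.001 -0.    -0.001] j [0.15 0.64 1.4  0.   1.11 1.63]
```

View pics/s8.png

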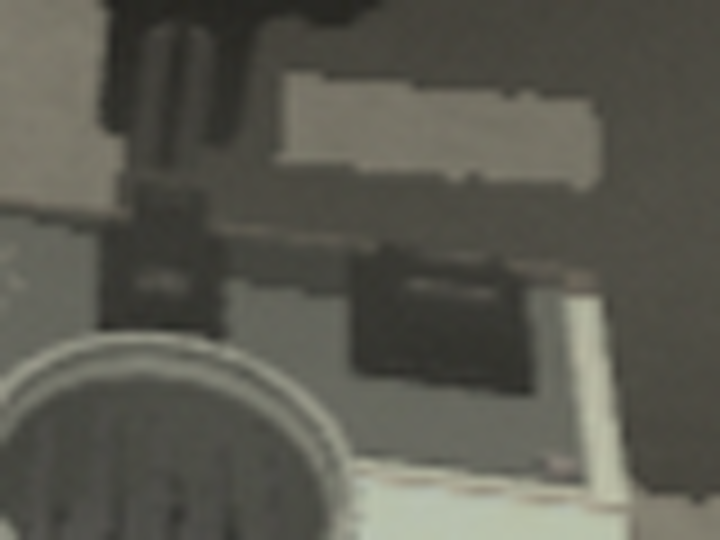

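The heater's near end is down and the far end is up. The finger split (168,165) is centred on the fan rocker (172,190). Next I'll press the fan.

Call:
move_arm(
  moves=[
    {"tx": 0.06,"ty": 0,"tz": 0,"wx": 0,"wy": 0,"wz": 0,"jaw": 1},
    {"tx": 0.08,"ty": 0,"tz": 0,"wx": 0,"wy": 0,"wz": 0,"jaw": 1},
    {"tx": 0.08,"ty": 0,"tz": 0,"wx": 0,"wy": 0,"wz": 0,"jaw": 1},
  ],
)

```text
time_s: 5.75
position: [0.5754, 0.2037, 0.253]
eef_rot: [1.141, 1.251, -1.138]
wrist_force: [1.6, 0.1, 0.3]
grip_width: -0.001
```

Call:
move_arm(
  moves=[
    {"tx": 0.02,"ty": 0,"tz": 0,"wx": 0,"wy": 0,"wz": 0,"jaw": 1},
    {"tx": 0.02,"ty": 0,"tz": 0,"wx": 0,"wy": 0,"wz": 0,"jaw": 1},
  ],
)

```text
time_s: 5.95
position: [0.5753, 0.2038, 0.2509]
eef_rot: [1.141, 1.251, -1.138]
wrist_force: [-0.8, 0.1, 0.4]
grip_width: -0.002
```

Call:
move_arm(
  moves=[
    {"tx": 0.015,"ty": 0,"tz": 0,"wx": 0,"wy": 0,"wz": 0,"jaw": 1},
    {"tx": 0.015,"ty": 0,"tz": 0,"wx": 0,"wy": 0,"wz": 0,"jaw": 1},
  ],
)

```text
time_s: 6.15
position: [0.5754, 0.2038, 0.2496]
eef_rot: [1.141, 1.251, -1.138]
wrist_force: [-0.6, -0.4, 1.8]
grip_width: 0.002
```

Call:
move_arm(
  moves=[
    {"tx": 0.015,"ty": 0,"tz": 0,"wx": 0,"wy": 0,"wz": 0,"jaw": 1},
    {"tx": 0.015,"ty": 0,"tz": 0,"wx": 0,"wy": 0,"wz": 0,"jaw": 1},
  ],
)

```text
time_s: 6.35
position: [0.5753, 0.2038, 0.2478]
eef_rot: [1.141, 1.251, -1.138]
wrist_force: [0.7, 0.6, 0.2]
grip_width: 0.004
```

```bash
python3 - <<'E'
from h import *
import cv2
rep([.5765,.2045,.074],.094)
im=env.capture("scene");cv2.imwrite("pics/s9.png",cv2.resize(im[220:280,400:480,::-1],None,fx=9,fy=9,interpolation=2))
E
```

```text
t 6.35 tcp [0.5753 0.2038 0.2478] tip [0.5756 0.2038 0.0744] grip 0.004 F [0.73 0.65 0.25]
axes
 [[ 0.002  0.996  0.094]
 [ 0.     0.094 -0.996]
 [-1.     0.002 -0.   ]]
shift units [ 0.004  0.012 -0.006] turn units [ 0.    -0.    -0.002] j [0.15 0.65 1.41 0.   1.08 1.63]
```

View pics/s9.png

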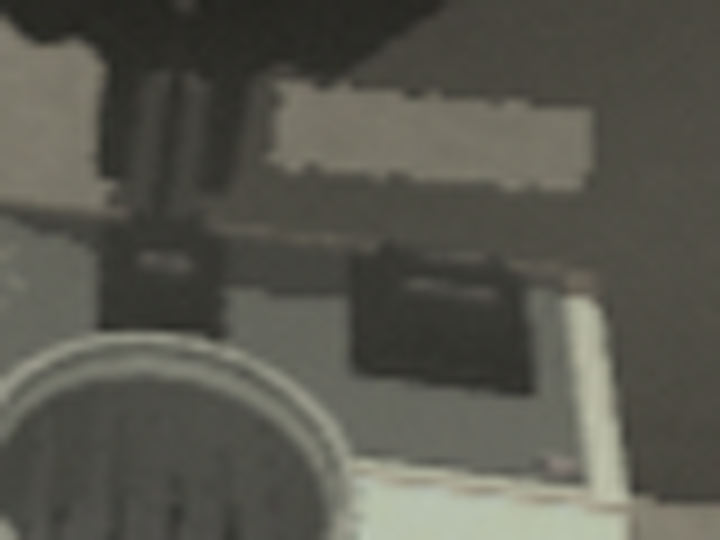

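The fan snapped too: its far mark went from row 280 to 262. I'll withdraw upward, then back toward the robot.

Call:
move_arm(
  moves=[
    {"tx": -0.1,"ty": 0,"tz": 0,"wx": 0,"wy": 0,"wz": 0,"jaw": 1},
    {"tx": -0.4,"ty": 0,"tz": 0,"wx": 0,"wy": 0,"wz": 0,"jaw": 1},
    {"tx": -0.8,"ty": 0,"tz": 0,"wx": 0,"wy": 0,"wz": 0,"jaw": 1},
    {"tx": -1,"ty": 0,"tz": 0,"wx": 0,"wy": 0,"wz": 0,"jaw": 1},
  ],
)

```text
time_s: 6.8
position: [0.5753, 0.2038, 0.352]
eef_rot: [1.143, 1.248, -1.134]
wrist_force: [0.7, 0.2, -0.2]
grip_width: -0.001
```

Call:
move_arm(
  moves=[
    {"tx": -0.4,"ty": -0.3,"tz": 0,"wx": 0,"wy": 0,"wz": 0,"jaw": 1},
    {"tx": -0.6,"ty": -0.7,"tz": 0.2,"wx": 0,"wy": 0,"wz": 0,"jaw": 1},
    {"tx": -0.8,"ty": -1,"tz": 0.5,"wx": 0,"wy": 0,"wz": 0,"jaw": 1},
    {"tx": -0.8,"ty": -1,"tz": 0.8,"wx": 0,"wy": 0,"wz": 0,"jaw": 1},
    {"tx": -0.8,"ty": -1,"tz": 1,"wx": 0,"wy": 0,"wz": 0,"jaw": 1},
    {"tx": -0.8,"ty": -1,"tz": 1,"wx": 0,"wy": 0,"wz": 0,"jaw": 1},
  ],
)

```text
time_s: 7.4
position: [0.4845, 0.0931, 0.4322]
eef_rot: [1.146, 1.245, -1.135]
wrist_force: [-0.2, -0.4, 0.0]
grip_width: -0.0
```

```bash
python3 - <<'E'
from h import *
import cv2
rep([.5765,.2045,.074],.094)
im=env.capture("scene");cv2.imwrite("pics/s10.png",cv2.resize(im[140:340,210:490,::-1],None,fx=2.8,fy=2.8,interpolation=2))
im=env.capture("top");cv2.imwrite("pics/t10.png",im[:,:,::-1])
cv2.imwrite("pics/t11.png",cv2.resize(im[160:210,198:258,::-1],None,fx=12,fy=12,interpolation=2))
E
```

```text
t 7.4 tcp [0.4845 0.0931 0.4322] tip [0.4859 0.0932 0.2588] grip -0.0 F [-0.18 -0.36  0.04]
axes
 [[ 0.008  0.996  0.091]
 [ 0.001  0.091 -0.996]
 [-1.     0.008  0.   ]]
shift units [ 1.856  1.003 -1.025] turn units [-0.003  0.    -0.011] j [-0.05  0.22  1.54  0.    1.37  1.43]
```

View pics/s10.png

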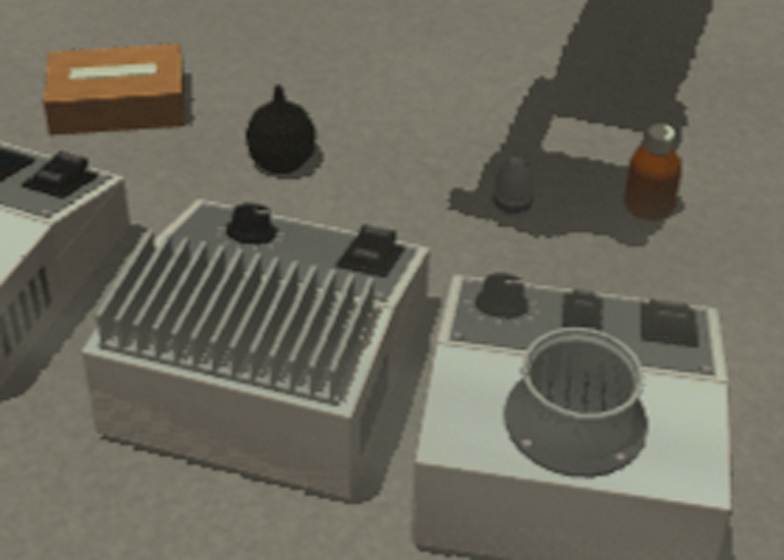

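View pics/t10.png

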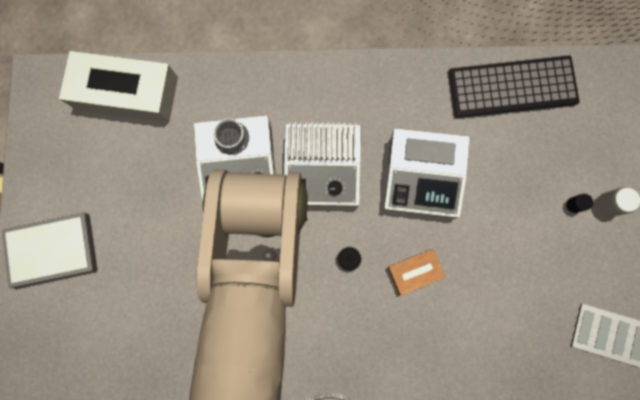

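View pics/t11.png

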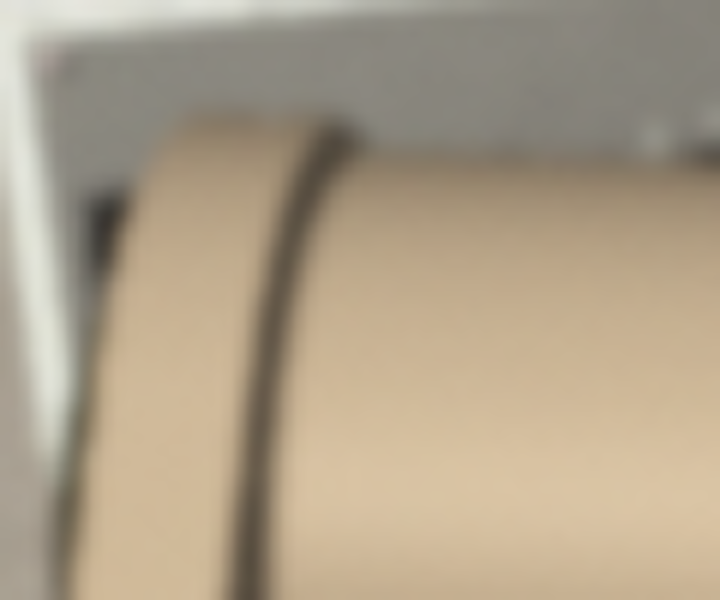

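Both blower rockers are flat at the near end, at (583,300) and (668,315). The lamp rocker at (375,240) and the controller rocker at (65,165) are still raised. I'll compare positions numerically with the first picture, then hand in.

```bash
python3 - <<'E'
from h import *
import cv2
a=cv2.imread("pics/scene0.png",0);b=cv2.cvtColor(env.capture("scene"),cv2.COLOR_RGB2GRAY)
for n,(x,y,w,h) in dict(knob=(377,232,24,22),lampR=(325,215,34,26),ctrlR=(215,190,34,22),tissues=(220,150,62,42),puffer=(292,165,38,42),bottle=(430,182,28,38),objective=(383,193,22,24)).items():
    r=cv2.matchTemplate(b[y-8:y+h+8,x-8:x+w+8],a[y:y+h,x:x+w],cv2.TM_CCOEFF_NORMED);_,v,_,l=cv2.minMaxLoc(r);print(n,round(v,3),l[0]-8,l[1]-8)
s=env.state();print(s["wrist_force"],abs(s["qvel"]).max())
env.sign_off()
E
```

```text
knob 0.999 0 0
lampR 0.999 0 0
ctrlR 0.999 0 0
tissues 0.999 0 0
puffer 0.999 0 0
bottle 0.724 0 0
objective 0.503 0 0
[ 0.47896166  0.43049133 -0.71999772] 0.013191317469865942
the job is handed in; nothing more can be done
```

The blower is shut down: I switched off the heater first and then the fan, each with a light press of the closed fingertips, peaking at about 2 N. The hand is withdrawn, with the fingertips at about 0.26 m height, clear of everything. I handed the job in at about 7.5 s; the sign-off gives no verdict.

- **Rockers:** the scene view showed the heater off before I pressed the fan. At the end both near ends were down, and the lamp supply and controller rockers were still raised.
- **Everything else:** compared with the first picture, the heat knob, the lamp and controller rockers, the carton, the puffer, the bottle and the objective showed no pixel shift. The bottle and objective matched more weakly (0.72 and 0.50), probably because the arm's shadow lay over them. To the eye they stand where they did.
- **Check that failed:** the arm hid the blower in the last top view, so I confirmed the rockers from the scene camera only.
- **Disagreement:** the measured finger position and the scene view differed by 1–3 mm. I allowed for this before pressing the fan.

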